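Turn the rotary specimen stage to its set pointer and clamp it

ROBOT

A 6-joint arm with a two-finger parallel gripper is mounted at the origin on a cart in front of the work surface, level with it; the furniture and walls round the work are solid. World frame = base frame: x ahead of the robot, y to its left, z up, the work surface at z = 0. Lengths are in m, angles in degrees, forces in N, time in s.
With the tool pointing down it reaches from about 0.4 to 0.825 m from the base axis. Payload 7 kg.
Tool frame: the origin (TCP) lies on the centre line of the jaws, within the pads' length; the fingertips stand 8 mm ahead of it and the grasp point (between the pads) lies 11 mm behind it; x points along the fingers, y is the direction in which the jaws open and shut, and the axes are right-handed (so a half turn about x gives the same grasp; the last joint's range is limited). The gripper opens to 88 mm and grips with 3 to 60 N. Pads are 19 mm wide; open, the fingers measure 130 mm over their backs; the gripper's body (78 mm by 193 mm) begins 47 mm behind the grasp point.
Start: joints at [81.137, 20.546, 0.682, 0, -70.136, -16.507], TCP at [0.289, 0.61, 0.203] pointing down, gripper open.
Joint ranges: [-176.03, 176.03], [-82.01, 121.73], [-58.28, 71.71], [-173.87, 95.51], [-174.79, -0.11], [-173.66, 173.66]. Speed limits (degrees/s): [136.94, 136.94, 172.46, 180, 180, 180].

INTERFACE

Orientations are given as a 3x3 rotation matrix whose columns are the frame's x, y, z axes.
In Python, from station import ctrl gives the robot as it stands.
- The arm moves only by the shell command python3 -m pendant 'ROWS' [FORCE]. ROWS is a JSON object of lists of equal length, an entry for each row: "hand": the opening in per cent of the stroke, from 0 (shut) to 100 (fully open); "dp": the shift along the tool's x, y, z in mm, a list of three; "rot": the turn, a rotation vector about the tool's x, y, z in degrees, a list of three. A call has 1 to 5 rows; each row shifts and turns the commanded pose from where the row before left it, along the tool's axes as they then stand; what a row does not reach is not made up. A row lasts 1/8 s, in which the tool goes at most 62.5 mm and 10.7 degrees, less where a joint would pass 70% of its speed; a pose out of reach is approached as far as the arm can. A call with a gripper value outside its range is refused whole. The fingers move at their own pace and stop on an object; FORCE is the grip in N (left out, the last holds). Time passes only in rows, so rows that do not move let the fingers close. It gives the time, the measured TCP pose, the force and the opening at its end, in the units of the state.
- ctrl.read_state(): the state, without advancing time (a new reading comes with each control period).
- ctrl.camera(name): name is "scene" or "side" or "wrist"; returns a dict with "image" (384x512x3 uint8, blue, green, red), "fx", "fy", "cx", "cy" (pixels), "rvec" (rotation vector, rad) and "tvec" (3), from world to camera coordinates, as OpenCV has them; the wrist camera has in their place "hand_eye" (4x4, takes a point from camera to tool coordinates, whose origin is the TCP and whose axes are the tool frame's). Camera axes: x right, y down, z forward; pixel columns grow to the right and rows downward; lengths in m; the calibration is good to about 2 mm. A picture is of the moment at which its call begins: read the wrist's pose just before it. There is no depth.
- ctrl.close_job(): hands the job in, once; it reports no verdict.
Trained networks look in a picture, given as the dict that the camera call returned (one of the last four; its "shot" number tells which), for a name from the list of things; names that differ only in an ending like _2 or _b are one class to them, and where a whole thing is asked for, a point or a joint stands for the part that bears it (a point fixed in the world has none). Each returns a list of dicts, best first, with "p" (0 to 1); they miss things now and then, are a little off and sometimes report something else, mostly with a low value. They report only what shows in the picture. A call takes as long as a camera call. They do not tell look-alikes from the thing itself.
- ctrl.boxes_of(query, picture): "rect" ([left, top, right, bottom] in pixels, round what is visible of it).
- ctrl.outline_of(query, picture): "region" (384x512 bool, what is visible of it) and "rect" ([left, top, right, bottom] in pixels, round what is visible of it).
The state is a dict: "clock": time; "qpos": joint angles; "qvel": joint speeds; "effort": joint torques, N m; "eef_pos": TCP position; "tool_rot": TCP orientation; "wrist_force": force on the tool from outside, world axes, zero at the start; "wrist_torque": the same for the moment, N m; "finger_gap": opening from 0.0 (shut) to 1.0 (fully open).
Only numpy, scipy, OpenCV 4.12 (cv2) and the standard library are available. Lean on these libraries where they do the work, as an engineer would, in place of code of your own. Each camera call takes 0.05 s, during which the arm holds its last target. There are 200 camera calls.

TASK

Bring the specimen dish to the preset bearing for the next picture: with the fingertips, push the clamp lever outward to free the rotary stage, push the turntable round by its finger tab until its white index line stands opposite the tip of the set pointer, then push the lever back in so that the stage is clamped again. Only push, never pinch or lift anything and do not force the table while it is clamped; the dish stays lying on the turntable, and the set pointer and the things standing around stay where they are.

Things in the scene. Friction and masses are not known exactly. Their poses are not given: they have to be found in the camera images.
- stage: Rotary specimen stage: heavy round grey base, 242 mm across, fixed; on it a bright degree-scale disc (233 mm across, top 24 mm above the bench), on that a black knurled turntable (180 mm across, top 33 mm above the bench). Origin: on the turning axis at bench height, z up. At yaw 0 its -x side faces the robot; the clamp sits on its -y side. Place and yaw vary.
- ring (a joint): Turntable angle, rad, growing counter-clockwise seen from above; 0 with the index line along the stage's +x. Starts 0.4 to 1.55 rad clockwise of the set pointer: turn it counter-clockwise. Range -1.3 to 1.3. Freed, it needs about 1.5 N at the finger tab and stops where left; clamped, the brake holds against about 10 N there.
- index_mark (a point): Outer end of the index line, the one white radial line (26 mm long, 4 mm wide) on the turntable's black top, 91 mm from the stage axis, 33 mm above the bench.
- tab_center (a point): Middle of the finger tab, the upright steel block on the turntable opposite the index line: 76 mm from the axis, 18 mm along the radius, 14 mm thick along the turning direction, from 33 to 61.5 mm above the bench (this point: 48 mm). Push its clockwise side along its circle. The dish's rim (49.5 mm above the bench) ends 54 mm from the axis.
- pointer_tip (a point): Inner tip of the set pointer, a dark steel arrow (20 mm long, 16 mm wide) with a thumbscrew, clipped on the scale disc's rim on the far side of the stage and pointing at the axis. Tip 91 mm from the axis, 26 mm above the bench. It stands at another scale line each time and must stay there. Aligned, the index line's outer end is right at this tip.
- lever (a joint): Clamp lever angle about its vertical pivot, rad: 0 = fully clamped (arm along the stage's rim, pointing at 190 degrees in the stage's frame, i.e. roughly its -x), growing counter-clockwise, away from the stage, to the end stop at 1.15 (arm outward). Above about 0.6 the brake is clear. Starts at 0 to 0.1. Swings with about 2.5 N at its end, stays where left.
- lever_pivot (a point): On the lever's pivot axis, 115.5 mm from the stage axis on the stage's -y side, 50 mm above the bench. Its hub is 29 mm across.
- lever_end (a point): On the centre line of the black lever arm, 68 mm from its pivot and 7 mm short of the arm's rounded tip, 55 mm above the bench. The arm is a bar 16 mm wide and 10 to 11 mm high; it rises a little toward the tip, where it spans 51 to 62 mm above the bench. Push it sideways here: from the stage's side to release, from outside to clamp.
- dish_center (a point): Centre of the open glass petri dish, a microscope slide in it, 107 mm across and 16 mm high, which lies loose on the middle of the turntable between three short dowels and turns with it; this point is 8 mm above its underside (41.5 mm above the bench).
- forceps: Bystander: steel forceps lying flat, 123 mm long; origin at its underside.
- needle: Bystander: dissecting needle with a wooden handle lying flat, 137 mm long; origin at its underside.
- scissors: Bystander: dissecting scissors lying flat, 142 mm long; origin at its underside.
- dropper: Bystander: brown dropping bottle, 39 mm across, 120 mm high; origin at its underside.
- sample_jar: Bystander: white jar with a black screw lid, 55 mm across, 82 mm high; origin at its underside.
- cover_box: Bystander: small white box of cover slips, 27x27x19 mm; origin at its underside.
- watch_glass: Bystander: round glass dish, 71 mm across, 13 mm high; origin at its underside.
- stage_axis (a point): Centre of the turntable's top, on the turning axis, 33.5 mm above the bench, where the dish rests.
Mind the look-alikes: they are no part of the job. What is shaped like the part that bears dish_center but blue is not meant.

How it is judged:
By the outcome, as a careful person would: the job done as asked, in the order asked, and still so for the second after the job is handed in, with the robot touching nothing.
It also fails if it takes over 61 s, if anything falls off the work surface, if the arm or the gripper's body presses on something with over 40 N, if the wrist force passes 120 N, or if a joint passes its speed limit or range.

## Working session

There is one attempt and no reset: what is moved stays moved. The work goes in short steps, Python scripts to look and compute and a shell command to move; the robot and the scene stay as the last step left them, time stands still between calls to the robot, and variables do not carry over. Pictures are saved under pics/ and viewed, about 8 in all and at most 12, crops included, and the job is handed in when it is done.

```bash
ls; mkdir -p pics; cat > h.py <<'E'
import numpy as np, cv2
from station import ctrl
def snap(n,fn=None):
    s=ctrl.read_state(); p=ctrl.camera(n)
    if fn: cv2.imwrite('pics/'+fn,p['image'])
    return s,p
def cam(s,p):
    K=np.array([[p['fx'],0,p['cx']],[0,p['fy'],p['cy']],[0,0,1.]])
    if 'hand_eye' in p and p['hand_eye'] is not None:
        T=np.eye(4);T[:3,:3]=np.array(s['tool_rot']);T[:3,3]=s['eef_pos']
        W=T@np.array(p['hand_eye']); return K,W[:3,:3].T,-W[:3,:3].T@W[:3,3]
    R=cv2.Rodrigues(np.array(p['rvec'],float))[0]; return K,R,np.array(p['tvec'],float).ravel()
def unproj(c,uv,z):
    K,R,t=c; d=R.T@np.linalg.inv(K)@np.array([uv[0],uv[1],1.]); o=-R.T@t
    return o+d*(z-o[2])/d[2]
def proj(c,X):
    K,R,t=c; q=K@(R@np.array(X)+t); return q[:2]/q[2]
E
python3 - <<'E'
from h import *
ims=[]
for n in ['scene','side']:
    s,p=snap(n); ims.append(p['image']); c=cam(s,p)
    print(n,'cam at',(-c[1].T@c[2]).round(3))
    for q in ['stage','ring','lever','pointer_tip','index_mark','tab_center','lever_pivot','lever_end','dish_center','stage_axis']:
        try:
            b=ctrl.boxes_of(q,p); print(q,[(np.round(x['rect']).tolist(),round(x['p'],2)) for x in b[:3]])
        except Exception as e: print(q,e)
for n,i in zip('ab',ims): cv2.imwrite(f'pics/{n}.png',cv2.resize(i,(800,600)))
s=ctrl.read_state(); print(s['clock'],np.round(s['tool_rot'],2))
E
```

```text
pics
scene cam at [-0.291 -0.236  1.171]
stage [([177.0, 220.0, 202.0, 227.0], 0.74), ([216.0, 152.0, 294.0, 219.0], 0.73), ([266.0, 192.0, 289.0, 217.0], 0.36)]
ring [([225.0, 161.0, 282.0, 203.0], 0.96), ([370.0, 178.0, 383.0, 205.0], 0.66)]
lever [([268.0, 196.0, 290.0, 216.0], 0.63), ([214.0, 154.0, 295.0, 217.0], 0.46)]
pointer_tip [([264.0, 153.0, 272.0, 165.0], 0.58)]
index_mark [([224.0, 158.0, 285.0, 206.0], 0.76)]
tab_center [([225.0, 159.0, 286.0, 204.0], 0.74)]
lever_pivot [([215.0, 150.0, 293.0, 221.0], 0.84)]
lever_end [([268.0, 196.0, 290.0, 219.0], 0.43)]
dish_center [([304.0, 209.0, 342.0, 240.0], 0.87), ([238.0, 165.0, 275.0, 193.0], 0.81), ([84.0, 181.0, 120.0, 214.0], 0.59)]
stage_axis [([217.0, 154.0, 297.0, 218.0], 0.61)]
side cam at [0.017 1.045 0.623]
stage [([219.0, 187.0, 286.0, 228.0], 0.91)]
ring []
lever []
pointer_tip [([219.0, 185.0, 232.0, 192.0], 0.4)]
index_mark []
tab_center []
lever_pivot [([217.0, 186.0, 284.0, 223.0], 0.79)]
lever_end []
dish_center [([218.0, 296.0, 272.0, 339.0], 0.7)]
stage_axis [([218.0, 188.0, 283.0, 224.0], 0.74), ([217.0, 184.0, 228.0, 193.0], 0.41)]
1.1 [[ 0.   -0.43 -0.9 ]
 [ 0.   -0.9   0.43]
 [-1.   -0.   -0.  ]]
```

```bash
python3 - <<'E'
import cv2,numpy as np
a=cv2.imread('pics/a.png');b=cv2.imread('pics/b.png')
s=512/800
def crop(i,x0,y0,x1,y1): return cv2.resize(i[int(y0/s):int(y1/s),int(x0/s):int(x1/s)],(400,300))
top=np.hstack([cv2.resize(a,(400,300)),cv2.resize(b,(400,300))])
bot=np.hstack([crop(a,200,140,312,224),crop(b,205,160,305,235)])
cv2.imwrite('pics/c.png',np.vstack([top,bot]))
from h import *
from station import ctrl
s,p=snap('scene');c=cam(s,p)
print(unproj(c,(254,183),.033),unproj(c,(323,225),.04),proj(c,[.6,.0,0]))
E
```

```text
[0.59542008 0.18382386 0.033     ] [ 0.53665772 -0.06507529  0.04      ] [308.83611199 209.74683487]
```

View pics/c.png

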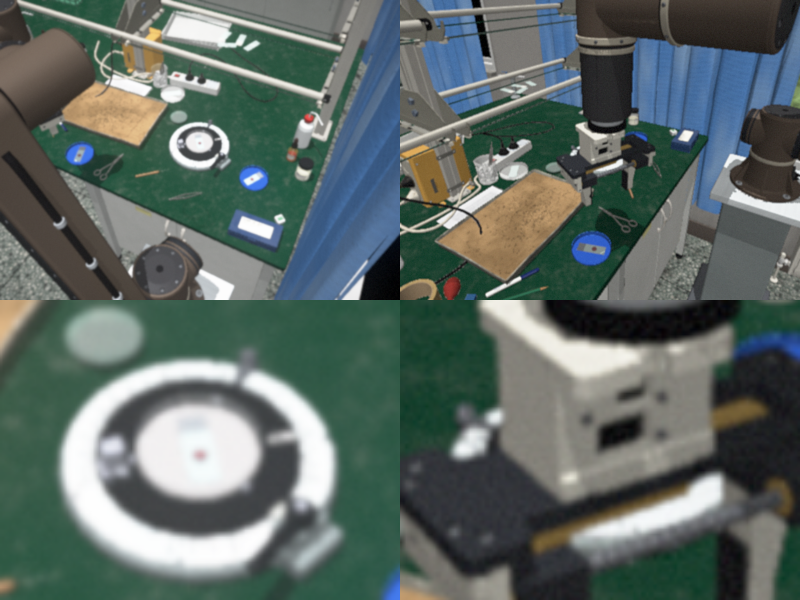

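```bash
python3 - <<'E'
from h import *
s,p=snap('wrist','w0.png'); print(np.round(p['hand_eye'],3),p['fx'],p['cx'],p['cy'])
c=cam(s,p); print((-c[1].T@c[2]).round(3), unproj(c,(256,192),0.03))
s,p=snap('scene');c=cam(s,p)
# refine from crop coordinates: crop 112x84 -> 400x300
f=lambda x,y:(200+x*.28,140+(y-300)*.28)
for n,u,z in [('tab',(115,440),.05),('idx',(296,435),.033),('ptr',(245,380),.026),('hub',(300,510),.05),('end',(265,560),.055),('redc',(200,456),.035),('dish',(199,448),.049)]:
    print(n,unproj(c,f(*u),z).round(3))
R=np.array(s['tool_rot']); print((R.T@(np.array([.56,.184,.35])-s['eef_pos'])*1000).round())
E
```

```text
[[ 0.003 -0.275  0.962 -0.182]
 [ 1.     0.001 -0.002 -0.001]
 [-0.001  0.962  0.275 -0.075]
 [ 0.     0.     0.     1.   ]] 337.28775848077623 257.3915570677612 192.0605267639165
[0.357 0.579 0.385] [0.26658877 0.62461669 0.03      ]
tab [0.566 0.244 0.05 ]
idx [0.655 0.113 0.033]
ptr [0.701 0.183 0.026]
hub [0.567 0.071 0.05 ]
end [0.503 0.074 0.055]
redc [0.594 0.176 0.035]
dish [0.591 0.176 0.049]
[-147.  269. -427.]
```

```bash
python3 -m pendant '{"hand":[0,0,0,0,0],"dp":[[0,29,-51],[0,29,-51],[0,29,-51],[0,29,-51],[0,29,-51]],"rot":[[0,0,0],[0,0,0],[0,0,0],[0,0,0],[0,0,0]]}' && python3 -m pendant '{"hand":[0,0,0,0,0],"dp":[[0,29,-51],[0,29,-51],[0,29,-51],[0,29,-51],[0,0,0]],"rot":[[0,0,0],[0,0,0],[0,0,0],[0,0,0],[0,0,0]]}'
python3 - <<'E'
from h import *
s,p=snap('wrist','w1.png'); c=cam(s,p); print(s['eef_pos'],np.round(s['tool_rot'],3).tolist(),s['qpos'],s['clock'],s['finger_gap'])
cv2.imwrite('pics/w1b.png',cv2.resize(p['image'],(800,600)))
for q in ['ring','lever','pointer_tip','index_mark','tab_center','dish_center','dropper','sample_jar','watch_glass']:
    b=ctrl.boxes_of(q,p); print(q,[(np.round(x['rect']).tolist(),round(x['p'],2)) for x in b[:3]])
E
```

```text
clock: 1.88
eef_pos: [0.4583, 0.368, 0.2037]
tool_rot: [[0.0, -0.428, -0.904], [0.0, -0.904, 0.428], [-1.0, -0.001, -0.0]]
wrist_force: [1.8, -0.1, 0.5]
finger_gap: 0.493
clock: 2.5
eef_pos: [0.5937, 0.174, 0.203]
tool_rot: [[-0.0, -0.433, -0.902], [-0.001, -0.902, 0.433], [-1.0, 0.001, 0.0]]
wrist_force: [0.1, -0.3, -0.3]
finger_gap: 0.003
[0.59369388 0.17395147 0.20297691] [[-0.0, -0.433, -0.902], [-0.001, -0.902, 0.433], [-1.0, 0.001, 0.0]] [ 3.44056595e+01  1.53261206e+01 -6.83253741e+00  2.24822413e-02
 -6.78807711e+01  2.99446492e+01] 2.5 0.003396202964617076
ring [([160.0, 78.0, 334.0, 242.0], 0.95)]
lever [([347.0, 139.0, 388.0, 229.0], 0.6)]
pointer_tip [([175.0, 51.0, 201.0, 88.0], 0.72), ([46.0, 101.0, 116.0, 168.0], 0.23)]
index_mark [([165.0, 78.0, 332.0, 247.0], 0.91)]
tab_center [([160.0, 76.0, 332.0, 246.0], 0.94), ([48.0, 101.0, 114.0, 168.0], 0.57)]
dish_center [([194.0, 116.0, 297.0, 219.0], 0.87)]
dropper []
sample_jar []
watch_glass [([48.0, 102.0, 114.0, 169.0], 0.6)]
```

View pics/w1b.png

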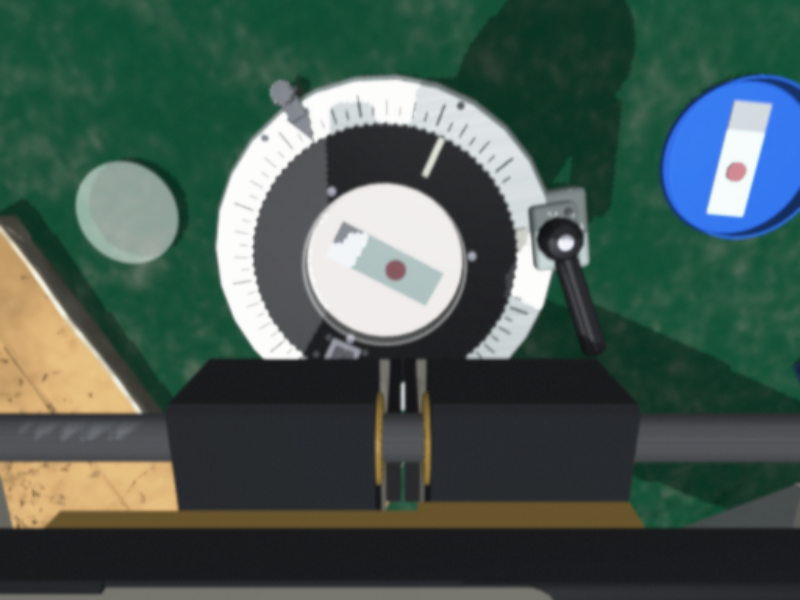

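```bash
cat > m.py <<'E'
from h import *
E
python3 - <<'E'
from h import *
import numpy as np
s=ctrl.read_state(); 
s,p=snap('wrist');c=cam(s,p)
g=p['image']; k=.64
pts={n:unproj(c,(u[0]*k,u[1]*k),z) for n,u,z in [('idx',(441,140),.033),('idxin',(426,177),.033),('ptr',(309,136),.026),('hub',(560,238),.055),('end',(591,338),.062),('tab',(341,345),.0615),('dish',(385,260),.049)]}
# scale disc circle: outer points by hand (top of disc z=.024); turntable z=.033
w=[(385,76),(217,245),(245,158),(500,122),(270,122)]
W=np.array([unproj(c,(u*k,v*k),.022)[:2] for u,v in w])
t=[(254,245),(385,124),(517,245),(285,165),(478,155)]
T=np.array([unproj(c,(u*k,v*k),.033)[:2] for u,v in t])
def fit(P):
    A=np.c_[2*P,np.ones(len(P))];x=np.linalg.lstsq(A,(P**2).sum(1),rcond=None)[0];return x[:2],np.sqrt(x[2]+x[:2]@x[:2])
print('disc',fit(W),'tt',fit(T))
C=(fit(W)[0]+fit(T)[0])/2
for n,v in pts.items():
    d=v[:2]-C; print(n,v.round(4),'r',np.hypot(*d).round(4),'ang',np.degrees(np.arctan2(d[1],d[0])).round(1))
e=pts['end']-pts['hub'];print('lever dir',np.degrees(np.arctan2(e[1],e[0])),np.hypot(*e[:2]))
cv2.imwrite('pics/w2.png',cv2.resize(g[40:240,140:400],(780,600),interpolation=cv2.INTER_CUBIC))
E
```

```text
disc (array([0.59806287, 0.18936712]), np.float64(0.1181302217856569)) tt (array([0.59944728, 0.18914304]), np.float64(0.08973730172418051))
idx [0.655  0.1233 0.033 ] r 0.0866 ang -49.5
idxin [0.6381 0.1416 0.033 ] r 0.0618 ang -50.5
ptr [0.6939 0.1996 0.026 ] r 0.0957 ang 6.2
hub [0.5693 0.0812 0.055 ] r 0.112 ang -105.2
end [0.5011 0.0874 0.062 ] r 0.1411 ang -133.8
tab [0.5659 0.237  0.0615] r 0.058 ang 124.5
dish [0.6026 0.1878 0.049 ] r 0.0041 ang -20.9
lever dir 174.76756722805183 0.06847178027036056
```

```bash
python3 -m pendant '{"hand":[0,0,0,0,0],"dp":[[28,28,19],[28,28,19],[27,28,19],[0,0,0],[0,0,0]],"rot":[[0,0,0],[0,0,0],[0,0,0],[-10.5,0,0],[-10.5,0,0]]}'
python3 - <<'E'
from h import *
s,p=snap('wrist'); c=cam(s,p)
print(proj(c,[.501,.0845,.06]),proj(c,[.568,.077,.06]))
cv2.imwrite('pics/w3.png',cv2.resize(p['image'],(600,450)))
s,p=snap('scene'); c=cam(s,p)
for u in [(374,203),(391,228),(323,225)]: print(unproj(c,u,0).round(3))
E
```

```text
clock: 3.68
eef_pos: [0.5043, 0.1259, 0.1204]
tool_rot: [[0.0, -0.07, -0.998], [-0.0, -0.998, 0.07], [-1.0, 0.0, -0.0]]
wrist_force: [0.4, 0.1, -0.0]
finger_gap: 0.009
[314.52931824 200.36809486] [323.10406189 108.09892692]
[ 0.715 -0.169  0.   ]
[ 0.646 -0.242  0.   ]
[ 0.566 -0.059  0.   ]
```

View pics/w3.png

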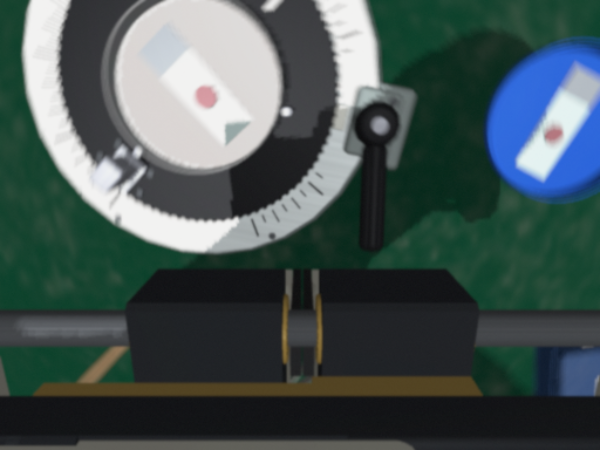

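```bash
python3 -m pendant '{"hand":[0,0,0,0,0],"dp":[[36,0,0],[36,0,0],[0,6,0],[0,6,0],[0,6,0]],"rot":[[0,0,0],[0,0,0],[0,0,0],[0,0,0],[0,0,0]]}'; python3 -m pendant '{"hand":[0,0],"dp":[[0,12.2,3.3],[0,12.2,3.3]],"rot":[[-10,0,0],[-10,0,0]]}'
python3 - <<'E'
from h import *
s,p=snap('wrist'); 
cv2.imwrite('pics/w4.png',cv2.resize(p['image'],(600,450)))
E
```

```text
clock: 4.4
eef_pos: [0.5042, 0.108, 0.0499]
tool_rot: [[0.002, -0.077, -0.997], [0.001, -0.997, 0.077], [-1.0, -0.001, -0.002]]
wrist_force: [0.5, -0.2, 0.2]
finger_gap: 0.002
clock: 4.65
eef_pos: [0.4974, 0.0833, 0.0497]
tool_rot: [[0.002, 0.274, -0.962], [0.001, -0.962, -0.274], [-1.0, -0.001, -0.002]]
wrist_force: [0.6, -0.4, 0.7]
finger_gap: 0.007
```

View pics/w4.png

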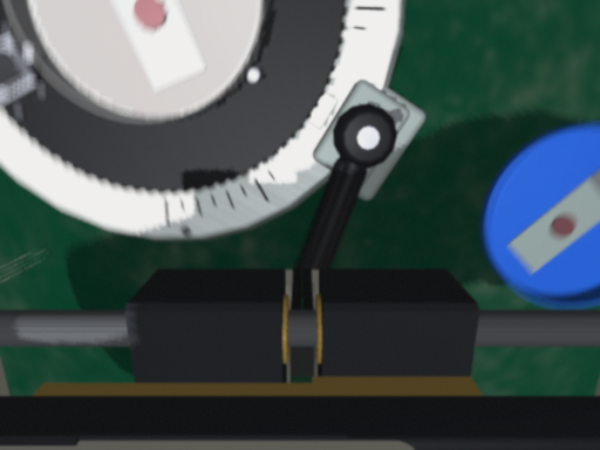

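```bash
python3 - <<'E'
from h import *
s,p=snap('wrist'); c=cam(s,p); k=512/600
print(s['eef_pos'],s['wrist_force'])
H=unproj(c,(365*k,137*k),.06);A=unproj(c,(310*k,262*k),.061);print(H,A,np.hypot(*(A-H)[:2]),np.degrees(np.arctan2(*(A-H)[1::-1])))
R=np.array(s['tool_rot']);x=np.array(s['eef_pos'])
for a in (8,-11,-40): print(a,proj(c,x+R[:,0]*a/1000))
for a in (-21,-13,13,21): print(proj(c,x+R[:,0]*.008+R[:,1]*a/1000-R[:,2]*.0095))
s2,p2=snap('side'); c2=cam(s2,p2); u=proj(c2,x); print(u)
u=u.astype(int); i1=p2['image'][u[1]-45:u[1]+45,u[0]-60:u[0]+60]
s2,p2=snap('scene'); c2=cam(s2,p2); u=proj(c2,x); print(u)
u=u.astype(int); i2=p2['image'][u[1]-45:u[1]+45,u[0]-60:u[0]+60]
cv2.imwrite('pics/w5.png',np.hstack([cv2.resize(i,(400,300),interpolation=cv2.INTER_CUBIC) for i in (i1,i2)]))
E
```

```text
[0.49683685 0.08222708 0.04953824] [-0.37790293 -1.13613466  0.21890439]
[0.56696748 0.07581734 0.06      ] [0.50654449 0.08197812 0.061     ] 0.060736256776000294 174.1781943555542
8 [258.88966751 226.24670704]
-11 [258.98038336 239.08265128]
-40 [259.15956    264.43545821]
[223.61943065 211.28132829]
[237.06600931 211.29730099]
[280.77780601 211.34922461]
[294.2307955  211.36520492]
[297.27684133 186.35331324]
[270.58316011 214.39812623]
```

View pics/w5.png

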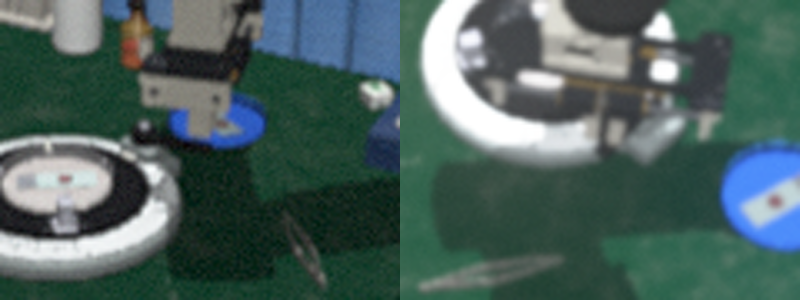

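```bash
python3 - <<'E'
from h import *
s,p=snap('side'); c=cam(s,p); x=np.array(s['eef_pos']);R=np.array(s['tool_rot'])
u0=np.array([297,180]);h=np.array([48,36]);k=800/96
print(s['eef_pos'],s['finger_gap'],s['wrist_force'],s['clock'])
im=p['image'][u0[1]-36:u0[1]+36,u0[0]-48:u0[0]+48]
im=cv2.resize(im,(800,600),interpolation=cv2.INTER_CUBIC)
im=cv2.convertScaleAbs(im,alpha=1.8,beta=10)
def mk(X,col):
    u=(proj(c,X)-(u0-h)+.5)*k; cv2.drawMarker(im,tuple(int(v) for v in u),col,cv2.MARKER_CROSS,14,2)
mk(x+R[:,0]*.008,(0,0,255)); mk(x,(0,255,255)); mk(x-R[:,0]*.058,(0,255,0))
mk([.499,.0835,.062],(255,0,255)); mk([.567,.077,.062],(255,255,0))
cv2.imwrite('pics/w6.png',im)
E
```

```text
[0.49758971 0.08367716 0.04930301] 0.005902451491368675 [-0.03510167  0.37323328 -0.7012237 ] 4.85
```

View pics/w6.png

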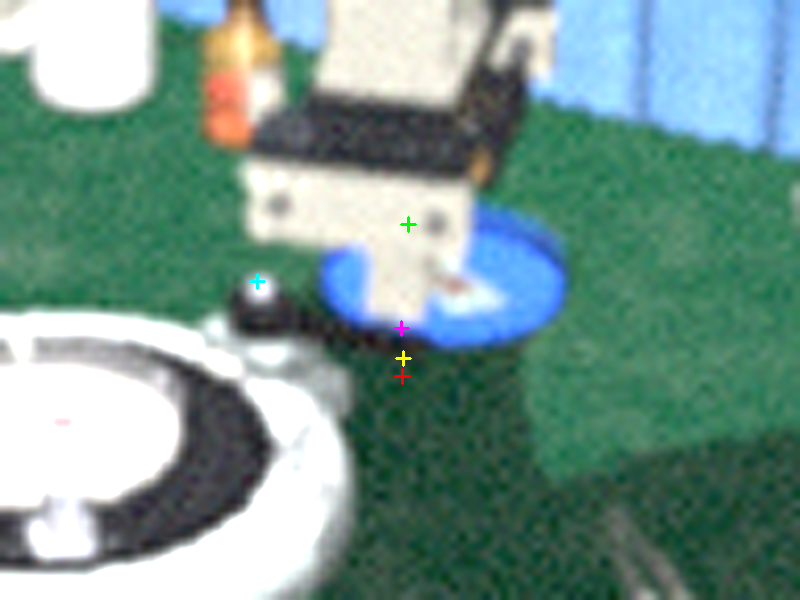

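```bash
python3 -m pendant '{"hand":[0,0,0,0,0],"dp":[[0,-28,-16],[0,0,0],[0,0,0],[11,0,0],[11,0,0]],"rot":[[0,0,0],[10,0,0],[10,0,0],[0,0,0],[0,0,0]]}'
python3 - <<'E'
from h import *
s,p=snap('side'); c=cam(s,p); x=np.array(s['eef_pos']);R=np.array(s['tool_rot'])
u0=np.array([297,180]);h=np.array([48,36]);k=400/96
im=p['image'][u0[1]-36:u0[1]+36,u0[0]-48:u0[0]+48]
im=cv2.resize(im,(400,300),interpolation=cv2.INTER_CUBIC)
im=cv2.convertScaleAbs(im,alpha=1.8,beta=10)
def mk(X,col):
    u=(proj(c,X)-(u0-h)+.5)*k; cv2.drawMarker(im,tuple(int(v) for v in u),col,cv2.MARKER_CROSS,10,1)
mk(x+R[:,0]*.008,(0,0,255)); mk(x-R[:,0]*.017,(0,255,0))
s,p=snap('wrist')
cv2.imwrite('pics/w7.png',np.hstack([im,cv2.resize(p['image'],(400,300))]))
E
```

```text
clock: 5.52
eef_pos: [0.5048, 0.115, 0.0256]
tool_rot: [[0.0, -0.074, -0.997], [0.0, -0.997, 0.074], [-1.0, -0.0, 0.0]]
wrist_force: [0.5, 0.5, -0.4]
finger_gap: 0.005
```

View pics/w7.png

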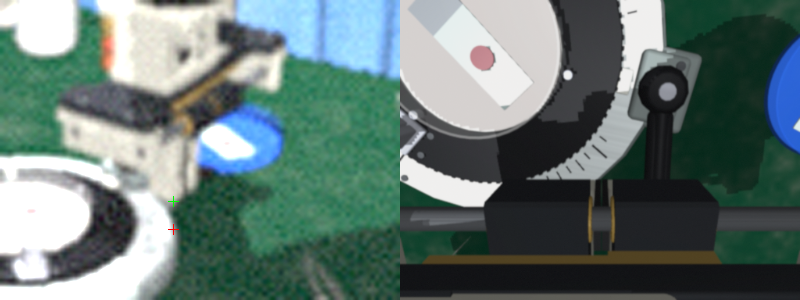

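```bash
python3 -m pendant '{"hand":[0,0,0,0],"dp":[[0,7,0],[0,7,0],[0,12,2],[0,12,2]],"rot":[[0,0,0],[0,0,0],[-10,0,0],[-10,0,0]]}';  python3 -m pendant '{"hand":[0,0,0,0],"dp":[[0,12,2],[0,12,2],[0,12,2],[0,0,0]],"rot":[[-10,0,0],[-10,0,0],[-10,0,0],[0,0,0]]}'
python3 - <<'E'
from h import *
s,p=snap('wrist'); c=cam(s,p)
cv2.imwrite('pics/w8.png',cv2.resize(p['image'],(400,300)))
for q in ['lever']:
    b=ctrl.outline_of(q,p); print(q,[(np.round(x['rect']).tolist(),round(x['p'],2)) for x in b[:3]])
print(proj(c,[.568,.077,.06]))
E
```

```text
clock: 6.12
eef_pos: [0.4995, 0.0764, 0.0266]
tool_rot: [[-0.0, 0.275, -0.962], [0.001, -0.962, -0.275], [-1.0, -0.001, 0.0]]
wrist_force: [-1.5, 3.0, 0.6]
finger_gap: 0.005
clock: 6.62
eef_pos: [0.5099, 0.0413, 0.0265]
tool_rot: [[-0.0, 0.713, -0.701], [0.0, -0.701, -0.713], [-1.0, -0.0, 0.0]]
wrist_force: [-0.4, 0.2, -0.1]
finger_gap: 0.005
lever [([268.0, 89.0, 328.0, 230.0], 0.75), ([0.0, 262.0, 46.0, 264.0], 0.43)]
[295.65647953 118.93401264]
```

View pics/w8.png

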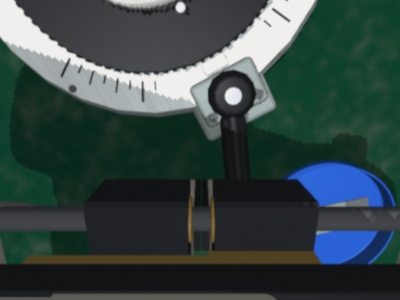

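```bash
python3 -m pendant '{"hand":[0,0,0,0,0],"dp":[[0,-12,0],[-50,0,0],[-30,0,0],[0,-24,-50],[0,-24,-50]],"rot":[[0,0,0],[0,0,0],[0,0,0],[0,0,0],[0,0,0]]}' >/dev/null;  python3 -m pendant '{"hand":[0,0,0,0,0],"dp":[[0,-24,-50],[0,-24,-50],[0,0,0],[0,0,0],[0,0,0]],"rot":[[0,0,0],[0,0,0],[10.5,0,0],[10.5,0,0],[10.5,0,0]]}' >/dev/null; python3 -m pendant '{"hand":[0,0,0,0,0],"dp":[[0,0,0],[0,0,0],[0,0,0],[0,0,0],[0,0,0]],"rot":[[10.5,0,0],[10.5,0,0],[10.5,0,0],[10.5,0,0],[10.5,0,0]]}'; python3 -m pendant '{"hand":[0,0],"dp":[[0,0,0],[0,0,0]],"rot":[[10.5,0,0],[0,0,0]]}'
python3 - <<'E'
from h import *
s,p=snap('wrist'); c=cam(s,p); im=p['image'].copy()
C=np.array([.6,.188])
def P(r,a,z): return [C[0]+r*np.cos(np.radians(a)),C[1]+r*np.sin(np.radians(a)),z]
for X,col in [(P(.076,130.4,.0615),(0,0,255)),(P(0,0,.0335),(0,255,0)),(P(.091,7,.026),(255,0,0)),(P(.091,-49.6,.033),(255,0,255)),(P(.076,110,.042),(0,255,255))]+[(P(.09,a,.033),(255,128,0)) for a in range(0,360,30)]:
    u=proj(c,X); print(u.round(1)); cv2.drawMarker(im,tuple(int(v) for v in u),col,cv2.MARKER_CROSS,8,1)
cv2.imwrite('pics/w9.png',cv2.resize(im,(600,450)))
E
```

```text
clock: 8.6
eef_pos: [0.5719, 0.2616, 0.1064]
tool_rot: [[0.0, -0.626, -0.779], [0.0, -0.779, 0.626], [-1.0, -0.0, 0.0]]
wrist_force: [0.0, -0.0, 0.1]
finger_gap: 0.004
clock: 8.85
eef_pos: [0.5721, 0.2615, 0.1064]
tool_rot: [[0.0, -0.753, -0.658], [0.0, -0.658, 0.753], [-1.0, -0.0, 0.0]]
wrist_force: [-0.0, -0.0, 1.0]
finger_gap: 0.003
[297.1 207.6]
[297.7  95.9]
[192.3  20.6]
[304.2 -48.9]
[259.7 192.9]
[200.8   5.2]
[174.7  70.5]
[183. 136.]
[219.1 185.8]
[272.1 210.7]
[330.5 207.1]
[382.5 175.4]
[416.  120.5]
[420.2  53.1]
[389.2  -8.9]
[328.8 -44.2]
[257.8 -38.7]
```

View pics/w9.png

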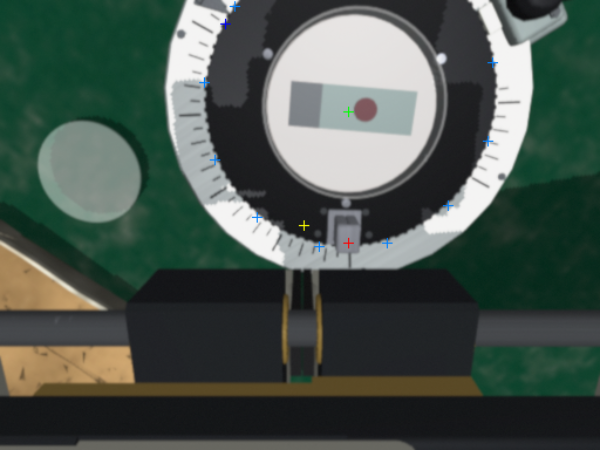

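```bash
python3 -m pendant '{"hand":[0,0,0,0],"dp":[[40,0,0],[41,0,-1],[0,3,0],[0,3,0]],"rot":[[0,0,0],[0,0,0],[0,0,0],[0,0,0]]}';  python3 -m pendant '{"hand":[0,0,0,0,0],"dp":[[0,6.7,1.5],[0,6.7,1.5],[0,6.7,1.5],[0,6.7,1.5],[0,6.7,1.5]],"rot":[[-5,0,0],[-5,0,0],[-5,0,0],[-5,0,0],[-5,0,0]]}'; python3 -m pendant '{"hand":[0,0,0],"dp":[[0,6.7,1.5],[0,6.7,1.5],[0,6.7,1.5]],"rot":[[-5,0,0],[-5,0,0],[-5,0,0]]}'
python3 - <<'E'
from h import *
s,p=snap('wrist','w10w.png'); s2,p2=snap('scene','w10s.png'); c=cam(s2,p2)
for q in ['pointer_tip','lever']:
  for pp in (p,p2):
    b=ctrl.boxes_of(q,pp); print(q,[(np.round(x['rect']).tolist(),round(x['p'],2)) for x in b[:3]])
C=[.602,.187,.033]; u=proj(c,C).astype(int); print(u)
i2=p2['image'][u[1]-42:u[1]+42,u[0]-56:u[0]+56]
cv2.imwrite('pics/w10.png',np.hstack([cv2.resize(p['image'],(400,300)),cv2.resize(i2,(400,300),interpolation=cv2.INTER_CUBIC)]))
E
```

```text
clock: 9.4
eef_pos: [0.5694, 0.2565, 0.0266]
tool_rot: [[0.001, -0.752, -0.659], [0.0, -0.659, 0.752], [-1.0, -0.001, -0.0]]
wrist_force: [0.6, -0.2, 0.8]
finger_gap: 0.002
clock: 10.02
eef_pos: [0.5434, 0.2362, 0.0281]
tool_rot: [[0.004, -0.401, -0.916], [0.003, -0.916, 0.401], [-1.0, -0.004, -0.002]]
wrist_force: [0.0, 1.5, -0.7]
finger_gap: 0.002
clock: 10.4
eef_pos: [0.5326, 0.2185, 0.028]
tool_rot: [[0.003, -0.15, -0.989], [0.003, -0.989, 0.15], [-1.0, -0.003, -0.003]]
wrist_force: [-1.2, 1.5, 0.5]
finger_gap: 0.005
pointer_tip []
pointer_tip [([226.0, 161.0, 282.0, 207.0], 0.62), ([266.0, 153.0, 268.0, 160.0], 0.52)]
lever [([506.0, 123.0, 511.0, 156.0], 0.53)]
lever [([276.0, 193.0, 300.0, 216.0], 0.69)]
[254 181]
```

View pics/w10.png

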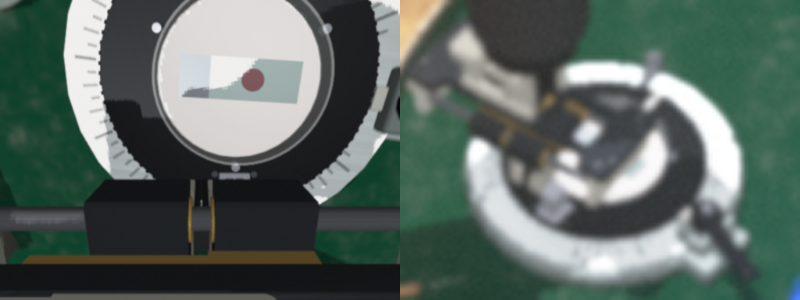

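```bash
cat > meas.py <<'E'
from h import *
def polar(C,tag):
    s,p=snap('wrist',tag+'.png'); c=cam(s,p); K,R,t=c
    g=cv2.cvtColor(p['image'],cv2.COLOR_BGR2GRAY).astype(np.float32)
    A=np.radians(np.arange(-80,80,.25)); 
    def samp(rs,z):
        r,a=np.meshgrid(rs,A); X=np.stack([C[0]+r*np.cos(a),C[1]+r*np.sin(a),z+0*r],-1)
        q=(X@R.T+t)@K.T; uv=(q[...,:2]/q[...,2:]).astype(np.float32)
        return cv2.remap(g,uv[...,0],uv[...,1],cv2.INTER_LINEAR,borderValue=0)
    return np.degrees(A),samp(np.arange(.058,.0985,.0005),.033),samp(np.arange(.086,.125,.0005),.026),s
E
python3 -m pendant '{"hand":[0,0,0,0,0],"dp":[[0,-8,0],[-60,0,0],[-60,0,0],[-60,0,0],[0,0,-50]],"rot":[[0,0,0],[0,0,0],[0,0,0],[0,0,0],[0,0,0]]}'; python3 -m pendant '{"hand":[0],"dp":[[0,0,0]],"rot":[[0,0,0]]}' >/dev/null
python3 - <<'E'
from meas import *
C=[.602,.187]
a,I,P,s=polar(C,'w11'); print(s['eef_pos'])
cv2.imwrite('pics/pol.png',np.vstack([cv2.resize(I.T,(640,240)),cv2.resize(P.T,(640,240))]))
m=I[:,20:60]; v=np.median(m,1); k=np.argsort(v)[::-1][:12]; print('idx',[(a[i].round(2),int(v[i])) for i in sorted(k)])
d=P[:,16:44].mean(1); k=np.argsort(d)[:25]; print('ptr',[(a[i].round(2),int(d[i])) for i in sorted(k)])
b=P[:,4:14].mean(1)
E
```

```text
clock: 11.32
eef_pos: [0.5842, 0.2203, 0.2134]
tool_rot: [[0.01, -0.151, -0.988], [0.007, -0.988, 0.151], [-1.0, -0.008, -0.009]]
wrist_force: [1.5, 1.7, -0.6]
finger_gap: 0.011
[0.58432672 0.21781714 0.20544763]
idx [(np.float64(-10.5), 197), (np.float64(-10.25), 218), (np.float64(-10.0), 240), (np.float64(-9.75), 245), (np.float64(-9.5), 248), (np.float64(-9.25), 250), (np.float64(-9.0), 250), (np.float64(-8.75), 250), (np.float64(-8.5), 247), (np.float64(-8.25), 242), (np.float64(-8.0), 238), (np.float64(-7.75), 216)]
ptr [(np.float64(-77.75), 168), (np.float64(-77.5), 163), (np.float64(-77.25), 165), (np.float64(-77.0), 174), (np.float64(-48.0), 171), (np.float64(-47.75), 159), (np.float64(-47.5), 158), (np.float64(-47.25), 168), (np.float64(2.0), 166), (np.float64(2.25), 155), (np.float64(2.5), 146), (np.float64(2.75), 140), (np.float64(3.0), 136), (np.float64(3.25), 133), (np.float64(3.5), 132), (np.float64(3.75), 132), (np.float64(4.0), 131), (np.float64(4.25), 132), (np.float64(4.5), 133), (np.float64(4.75), 136), (np.float64(5.0), 141), (np.float64(5.25), 148), (np.float64(5.5), 156), (np.float64(5.75), 165), (np.float64(6.0), 174)][ WARN:0@2.466] global loadsave.cpp:1063 imwrite_ Unsupported depth image for selected encoder is fallbacked to CV_8U.
```

```bash
python3 - <<'E'
import cv2,numpy as np
a=cv2.imread('pics/pol.png'); w=cv2.imread('pics/w11.png')
cv2.imwrite('pics/v11.png',np.vstack([np.hstack([a[:, :],np.zeros((480,160,3),np.uint8)])[:300],]) if 0 else np.hstack([cv2.resize(a,(400,480)),cv2.resize(w[0:320,100:400],(400,480))]))
E
```

```text
(no output)
```

View pics/v11.png

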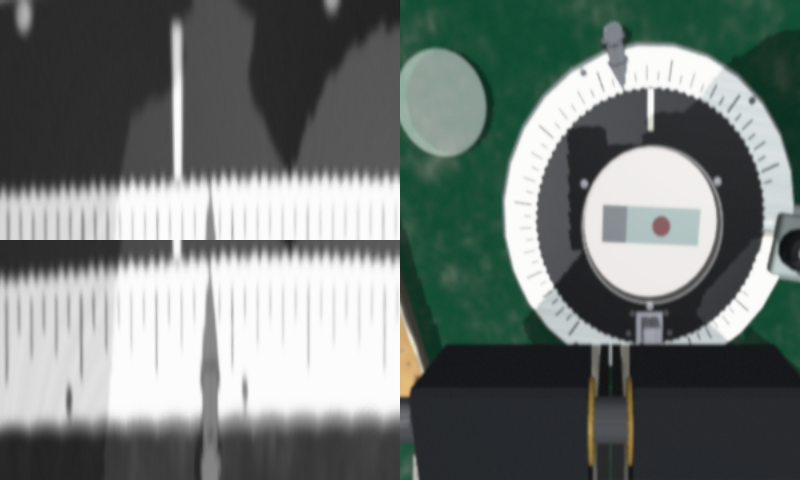

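```bash
python3 -m pendant '{"hand":[0,0,0,0,0],"dp":[[0,0,50],[60,0,0],[60,0,0],[60,0,0],[0,0,0]],"rot":[[0,0,0],[0,0,0],[0,0,0],[0,0,0],[0,0,0]]}'; python3 -m pendant '{"hand":[0,0,0,0,0],"dp":[[0,8,0],[0,6.7,1.5],[0,6.7,1.5],[0,2.7,0.6],[0,0,0]],"rot":[[0,0,0],[-5,0,0],[-5,0,0],[-2,0,0],[0,0,0]]}'
python3 -m pendant '{"hand":[0,0,0,0,0],"dp":[[0,-8,0],[-60,0,0],[-60,0,0],[-60,0,0],[0,0,-50]],"rot":[[0,0,0],[0,0,0],[0,0,0],[0,0,0],[0,0,0]]}'>/dev/null; python3 -m pendant '{"hand":[0,0],"dp":[[0,0,0],[0,0,0]],"rot":[[0,0,0],[0,0,0]]}' 
cat > m2.py <<'E'
from meas import *
import sys
for C in ([.602,.187],[.602,.185]):
    a,I,P,s=polar(C,sys.argv[1])
    v=np.median(I[:,20:55],1); v[(a<-40)|(a>40)]=0
    w=np.clip(v-150,0,None); print('idx',(w@a/w.sum()).round(2))
    for lo,hi in ((.092,.096),(.096,.104),(.104,.114)):
        j0=int((lo-.086)/.0005); j1=int((hi-.086)/.0005)
        d=P[:,j0:j1].mean(1); m=(a>0)&(a<8); w=np.clip(200-d[m],0,None); print('ptr',lo,(w@a[m]/w.sum()).round(2),w.max().round())
E
python3 m2.py w12
```

```text
clock: 12.12
eef_pos: [0.529, 0.2229, 0.0212]
tool_rot: [[-0.008, -0.155, -0.988], [-0.006, -0.988, 0.155], [-1.0, 0.008, 0.007]]
wrist_force: [0.0, 0.6, -0.0]
finger_gap: 0.0
clock: 12.75
eef_pos: [0.5279, 0.2024, 0.0284]
tool_rot: [[0.004, 0.054, -0.999], [0.003, -0.999, -0.054], [-1.0, -0.003, -0.004]]
wrist_force: [0.0, 0.2, 0.9]
finger_gap: 0.005
clock: 13.62
eef_pos: [0.5756, 0.2124, 0.2051]
tool_rot: [[-0.001, 0.054, -0.999], [-0.0, -0.999, -0.054], [-1.0, 0.0, 0.001]]
wrist_force: [0.2, -1.0, 0.2]
finger_gap: 0.008
idx 3.45
ptr 0.092 3.94 52.0
ptr 0.096 3.91 72.0
ptr 0.104 3.99 79.0
idx 4.97
ptr 0.092 5.14 49.0
ptr 0.096 5.1 72.0
ptr 0.104 4.89 78.0
```

```bash
cat > m3.py <<'E'
from meas import *
import sys
for C in ([.602,.187],[.602,.185],[.602,.184]):
    a,I,P,s=polar(C,sys.argv[1]); o=[]
    for lo in (.068,.073,.078,.083):
        j=int((lo-.058)/.0005); v=np.median(I[:,j:j+10],1); v[(a<-40)|(a>40)]=0
        w=np.clip(v-150,0,None); o.append((w@a/w.sum()).round(2))
    q=[]
    for lo in (.092,.095,.098,.102,.106,.110):
        j=int((lo-.086)/.0005); d=P[:,j:j+6].mean(1); m=(a>0)&(a<10); w=np.clip(200-d[m],0,None); q.append((w@a[m]/w.sum()).round(2))
    print(C,'idx',o,'ptr',q)
E
python3 m3.py w13
```

```text
[0.602, 0.187] idx [np.float64(3.37), np.float64(3.44), np.float64(3.5), np.float64(3.56)] ptr [np.float64(3.92), np.float64(3.82), np.float64(4.02), np.float64(3.99), np.float64(3.95), np.float64(3.87)]
[0.602, 0.185] idx [np.float64(5.1), np.float64(5.06), np.float64(5.02), np.float64(4.98)] ptr [np.float64(5.19), np.float64(4.97), np.float64(5.15), np.float64(5.07), np.float64(5.07), np.float64(5.02)]
[0.602, 0.184] idx [np.float64(5.92), np.float64(5.84), np.float64(5.67), np.float64(5.62)] ptr [np.float64(5.83), np.float64(5.59), np.float64(5.73), np.float64(5.65), np.float64(5.53), np.float64(5.58)]
```

```bash
python3 -m pendant '{"hand":[0,0,0,0],"dp":[[0,51,11],[0,51,11],[0,51,11],[0,50,11]],"rot":[[0,0,0],[0,0,0],[0,0,0],[0,0,0]]}'>/dev/null; python3 -m pendant '{"hand":[0,0,0,0,0],"dp":[[30,0,0],[30,0,0],[20,0,0],[0,0,0],[0,0,0]],"rot":[[-10,0,0],[-10,0,0],[-10,0,0],[-10,0,0],[-5,0,0]]}'
python3 -m pendant '{"hand":[0],"dp":[[0,0,0]],"rot":[[0,0,0]]}'
python3 - <<'E'
from h import *
s,p=snap('wrist'); c=cam(s,p); im=p['image'].copy(); x=np.array(s['eef_pos']);R=np.array(s['tool_rot'])
H=np.array([.568,.077]);print('hub',proj(c,[*H,.06]))
for o in ctrl.outline_of('lever',p)[:1]:
    m=o['region']; print(o['rect'],o['p']); ys,xs=np.where(m)
    for y in range(int(ys.min()),int(ys.max())+1,8):
        r=xs[ys==y]; 
        if len(r): X=unproj(c,(r.mean(),y),.06)[:2]; d=X-H; print(y,r.min(),r.max(),X.round(4),np.hypot(*d).round(3),np.degrees(np.arctan2(d[1],d[0])).round(1)%360)
for a in (-10,10): print('finger tip edge',proj(c,x-R[:,0]*.017+R[:,1]*a/1000))
cv2.imwrite('pics/w14.png',cv2.resize(im,(600,450)))
E
```

```text
clock: 15.0
eef_pos: [0.5428, 0.0073, 0.1252]
tool_rot: [[-0.0, 0.748, -0.664], [-0.0, -0.664, -0.748], [-1.0, -0.0, 0.0]]
wrist_force: [-0.6, -0.4, 0.4]
finger_gap: 0.002
clock: 15.12
eef_pos: [0.543, 0.0074, 0.1255]
tool_rot: [[0.0, 0.744, -0.668], [0.0, -0.668, -0.744], [-1.0, 0.0, -0.0]]
wrist_force: [0.0, -0.1, -0.4]
finger_gap: -0.001
hub [218.24523998 106.6438447 ]
[201.4, 86.1, 244.1, 215.2] 0.8
89 222 223 [0.5785 0.0837] 0.012 32.5
97 207 236 [0.5743 0.0802] 0.007 27.4
105 203 239 [0.5702 0.0765] 0.002 347.8
113 203 239 [0.5664 0.0725] 0.005 250.7
121 207 236 [0.5628 0.0682] 0.01 239.6
129 214 234 [0.5603 0.0629] 0.016 241.3
137 214 234 [0.5563 0.0587] 0.022 237.5
145 215 235 [0.5528 0.054 ] 0.028 236.7
153 215 235 [0.5488 0.0497] 0.033 234.9
161 216 236 [0.5452 0.0448] 0.039 234.7
169 217 236 [0.5414 0.0401] 0.045 234.1
177 217 237 [0.5374 0.0354] 0.052 233.7
185 218 237 [0.5334 0.0306] 0.058 233.3
193 218 238 [0.5294 0.0258] 0.064 233.0
201 219 238 [0.5253 0.0209] 0.071 232.7
209 219 238 [0.5209 0.0162] 0.077 232.2
finger tip edge [238.50525874 244.15144762]
finger tip edge [276.14923818 244.17866488]
```

```bash
python3 -m pendant '{"hand":[0,0,0,0,0],"dp":[[0,6,0],[49,0,0],[49,0,0],[0,-5,0],[0,-5,0]],"rot":[[0,0,0],[0,0,0],[0,0,0],[0,0,0],[0,0,0]]}'; python3 -m pendant '{"hand":[0,0,0,0],"dp":[[0,-12,2],[0,-12,2],[0,-12,2],[0,-12,2]],"rot":[[10,0,0],[10,0,0],[10,0,0],[10,0,0]]}'; python3 -m pendant '{"hand":[0,0],"dp":[[0,-6,1],[0,0,0]],"rot":[[5,0,0],[0,0,0]]}'
cat > lev.py <<'E'
from h import *
s,p=snap('wrist'); c=cam(s,p)
print('z axis dir',np.degrees(np.arctan2(s['tool_rot'][1][2],s['tool_rot'][0][2]))%360)
for o in ctrl.outline_of('lever',p)[:1]:
    m=o['region']; print(o['rect'],o['p']); ys,xs=np.where(m); L=[]
    for y in range(int(ys.min()),int(ys.max())+1):
        r=xs[ys==y]
        if len(r)>4:
            X=unproj(c,(r.mean(),y),.059)[:2]; L.append((np.ptp(r),*X))
    L=np.array(L); w=L[:,0]<26; A=L[w][3:-3]; A=A[np.hypot(A[:,1]-.568,A[:,2]-.077)>.02]
    d=A[-1]-A[0]; v=cv2.fitLine(A[:,1:].astype(np.float32),cv2.DIST_HUBER,0,.01,.01).ravel(); print(len(A),A[0].round(3),A[-1].round(3),np.degrees(np.arctan2(v[1]*np.sign(v@np.r_[d[1:],0,0]),v[0]*np.sign(v@np.r_[d[1:],0,0])))%360)
E
python3 lev.py
```

```text
clock: 15.85
eef_pos: [0.5411, 0.0099, 0.0287]
tool_rot: [[0.001, 0.745, -0.667], [-0.0, -0.667, -0.745], [-1.0, 0.001, -0.0]]
wrist_force: [1.5, -2.8, -0.1]
finger_gap: 0.009
clock: 16.35
eef_pos: [0.508, 0.0454, 0.0299]
tool_rot: [[0.002, 0.136, -0.991], [0.001, -0.991, -0.136], [-1.0, -0.0, -0.002]]
wrist_force: [-0.4, -3.8, 1.8]
finger_gap: 0.005
clock: 16.6
eef_pos: [0.5068, 0.0517, 0.0296]
tool_rot: [[0.003, 0.056, -0.998], [0.001, -0.998, -0.056], [-1.0, -0.001, -0.003]]
wrist_force: [-0.7, -1.6, 1.2]
finger_gap: 0.007
z axis dir 183.21858298951395
[190.1, 93.8, 249.6, 228.4] 0.92Traceback (most recent call last):
  File "lev.py", line 11, in <module>
    d=A[-1]-A[0]; v=cv2.fitLine(A[:,1:].astype(np.float32),cv2.DIST_HUBER,0,.01,.01).ravel(); print(len(A),A[0].round(3),A[-1].round(3),np.degrees(np.arctan2(v[1]*np.sign(v@np.r_[d[1:],0,0]),v[0]*np.sign(v@np.r_[d[1:],0,0])))%360)
      ~^^^^
IndexError: index -1 is out of bounds for axis 0 with size 0
```

```bash
sed -i 's/<26/<36/' lev.py; python3 -m pendant '{"hand":[0,0,0],"dp":[[0,-6,1],[0,-3,0],[0,0,0]],"rot":[[5,0,0],[3,0,0],[0,0,0]]}'; for i in 1; do python3 -m pendant '{"hand":[0,0],"dp":[[0,-2,0],[0,0,0]],"rot":[[1,0,0],[0,0,0]]}'; done; python3 -m pendant '{"hand":[0,0],"dp":[[0,-1.5,0],[0,0,0]],"rot":[[0.5,0,0],[0,0,0]]}'; python3 lev.py
```

```text
clock: 17.08
eef_pos: [0.5047, 0.0582, 0.0284]
tool_rot: [[-0.0, -0.084, -0.997], [-0.002, -0.997, 0.084], [-1.0, 0.002, 0.0]]
wrist_force: [-0.5, -10.4, 7.2]
finger_gap: 0.003
clock: 17.32
eef_pos: [0.5043, 0.0586, 0.0284]
tool_rot: [[-0.002, -0.101, -0.995], [-0.004, -0.995, 0.101], [-1.0, 0.004, 0.001]]
wrist_force: [-0.8, -17.1, 7.9]
finger_gap: 0.002
clock: 17.58
eef_pos: [0.5041, 0.0589, 0.0284]
tool_rot: [[-0.003, -0.109, -0.994], [-0.006, -0.994, 0.109], [-1.0, 0.006, 0.002]]
wrist_force: [0.1, -23.5, 10.9]
finger_gap: 0.004
z axis dir 173.72634962763874
[180.1, 94.8, 244.0, 230.5] 0.63
55 [32.     0.548  0.076] [31.     0.522  0.08 ] 171.71191485302413
```

```bash
python3 -m pendant '{"hand":[0,0,0,0,0],"dp":[[0,4,0],[0,10,0],[-50,0,0],[-60,0,0],[-60,0,20]],"rot":[[0,0,0],[0,0,0],[0,0,0],[0,0,0],[0,0,0]]}'; python3 -m pendant '{"hand":[0,0,0],"dp":[[0,-40,-40],[0,-40,-40],[0,0,0]],"rot":[[0,0,0],[0,0,0],[0,0,0]]}' 
python3 lev.py
python3 m3.py w15 
python3 - <<'E'
import cv2
i=cv2.imread('pics/w15.png'); cv2.imwrite('pics/v15.png',cv2.resize(i,(800,600)))
E
```

```text
clock: 18.3
eef_pos: [0.4847, 0.0516, 0.1988]
tool_rot: [[0.001, -0.11, -0.994], [0.001, -0.994, 0.11], [-1.0, -0.001, -0.001]]
wrist_force: [0.8, 0.1, 0.2]
finger_gap: 0.006
clock: 18.68
eef_pos: [0.5747, 0.1243, 0.1961]
tool_rot: [[0.001, -0.109, -0.994], [0.001, -0.994, 0.109], [-1.0, -0.001, -0.001]]
wrist_force: [-0.1, -0.5, -0.2]
finger_gap: 0.009
z axis dir 173.7506573291965
[297.1, 159.3, 323.9, 229.9] 0.75
29 [15.     0.548  0.079] [15.     0.518  0.082] 174.65777165945937
[0.602, 0.187] idx [np.float64(3.55), np.float64(3.6), np.float64(3.64), np.float64(3.7)] ptr [np.float64(3.71), np.float64(3.65), np.float64(3.81), np.float64(3.77), np.float64(3.85), np.float64(3.85)]
[0.602, 0.185] idx [np.float64(5.24), np.float64(5.19), np.float64(5.14), np.float64(5.09)] ptr [np.float64(4.96), np.float64(4.86), np.float64(4.93), np.float64(4.85), np.float64(4.87), np.float64(5.02)]
[0.602, 0.184] idx [np.float64(6.12), np.float64(6.01), np.float64(5.89), np.float64(5.78)] ptr [np.float64(5.64), np.float64(5.44), np.float64(5.6), np.float64(5.44), np.float64(5.47), np.float64(5.56)]
```

View pics/v15.png

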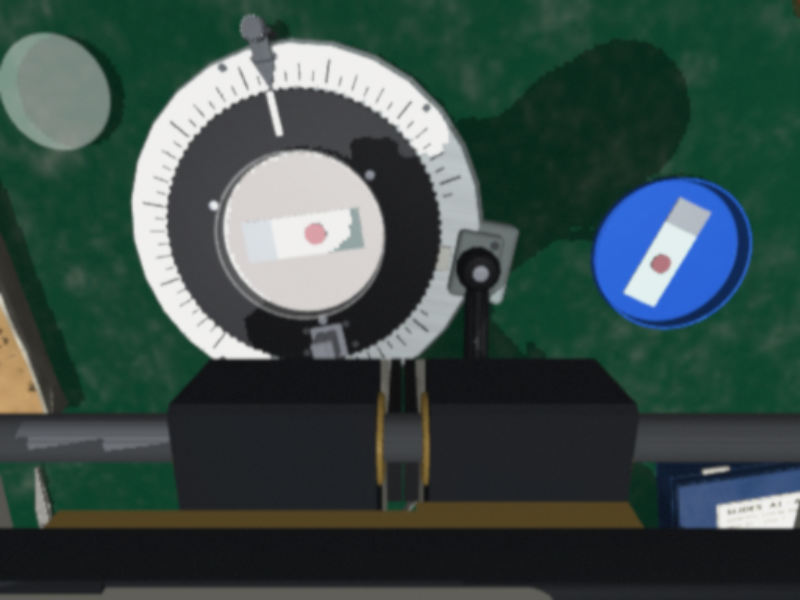

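```bash
python3 -c "
from station import ctrl
print(ctrl.read_state()['clock'],ctrl.close_job())"
```

```text
the job is handed in; nothing more can be done
18.925 None
```

The dish is at the preset bearing and the stage is clamped again. I handed the job in at 18.9 s, with the closed fingertips clear of everything.

- **Release:** I pushed the lever out to about 0.95 rad (estimated from the picture), past the 0.6 rad where the brake clears.
- **Turn:** I pushed the finger tab counter-clockwise in two goes, about 58° in all. After clamping, the index line lay within about 0.2° of the pointer tip. The sign of that offset depends on which stage centre I assume.
- **Clamp:** I pushed the lever back in until it met a hard stop, at about 24 N sideways on the fingertips, roughly 26 N in all. The lever then pointed at 174.7°, against 174.8° at the start.
- **Last picture:** The index line stands opposite the pointer. The dish is still on the turntable between its dowels, and the blue look-alike was not touched. I did not check every bystander in it.

**Disagreement:** The fingertips sit about 25 mm further back than the stated tool frame says; both the side and wrist cameras showed it. My first try at the lever therefore passed over it without touching. I worked 25 mm lower after that.

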